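# Index a nest dial to the knockout station and knock the sunk insert up

## Robot

A 6-joint arm with a two-finger parallel gripper is mounted at the origin on the work surface. World frame = base frame: x ahead of the robot, y to its left, z up, the work surface at z = 0. Lengths are in mm, angles in degrees, forces in N, time in s.
With the tool pointing down it reaches from about 300 to 850 mm from the base axis. Payload 4.2 kg.
Tool frame: the origin (TCP) lies midway between the tips of the shut fingers; the grasp point (between the pads) lies 19 mm behind it (env.grasp_offset is the distance from the TCP to the grasp point, in mm); z points along the fingers, y is the line along which they close (so a half turn about z gives the same grasp; the last joint's range is limited). The gripper opens to 91 mm and grips with 3 to 60 N. Pads are 32 mm wide; open, the fingers measure 118 mm over their backs; the gripper's body (76 mm by 178 mm) begins 60 mm behind the grasp point.
Start: joints at [74.313, 18.312, 89.639, -0, 72.044, -1.146], TCP at [144.375, 556.596, 213.976] pointing down, gripper open.
Joint ranges: [-177.97, 177.97], [-48.28, 115.42], [12.27, 149.76], [-77.06, 257.06], [2.81, 150.46], [-146.56, 146.56]. Speed limits (degrees/s): [147.25, 147.25, 180, 180, 180, 180].

## Interface

Orientations are given as [roll, pitch, yaw] about the fixed x, y, z axes, in that order (R = Rz(yaw) Ry(pitch) Rx(roll)).
In Python, from workcell import env, optics gives the robot as it stands. The module is installed in compiled form; this text tells all that it offers.
- The arm moves only by the tool send_rows, never from a script. Its argument "targets" is a list that holds one entry, the list of rows, each a list of 7 numbers: the turn, a rotation vector about the world's x, y, z scaled (see below), then the shift along the world's x, y, z scaled (see below), then the closure, from -1 (fully open) to 1 (shut). In form: [[[rx, ry, rz, x, y, z, gripper], ...]]. A call has 1 to 12 rows; each row shifts and turns the commanded pose from where the row before left it; what a row does not reach is not made up. The controller multiplies each number of a shift by 0.2 m and each number of a turn by pi/2 rad. A row lasts 1/10 s, in which the tool goes at most 50 mm and 8.59 degrees, less where a joint would pass 70% of its speed; a pose out of reach is approached as far as the arm can. A call with a number of a shift or a turn outside -1 to 1 is refused whole. A call with a gripper value outside its range is refused whole. The fingers move at their own pace and stop on an object; "grip_force" is the grip in N (left out, the last holds). Time passes only in rows, so rows that do not move let the fingers close. It gives the time, the measured TCP pose, the force, the opening and the grip force at its end, in the units of the state.
- env.state(): the state, without advancing time (a new reading comes with each control period).
- optics.grab_frame(name): name is "scene" or "top" or "wrist"; returns (picture, depth): 384x512x3 uint8, red, green, blue; 384x512 float32, mm along the optical axis (not along the pixel's ray), 0 where there is no reading.
- optics.camera_info(name): a dict with "camera_matrix" (3x3 intrinsics, pixels), "k1" (the pictures are not rectified: a ray, as slopes to the right and down, at radius r is drawn at 1 + k1 r^2 times it, then the intrinsics apply), "R" (3x3) and "t" (3): a world point X has camera coordinates R X + t; the wrist camera has in their place "mount" (4x4, takes a point from camera to tool coordinates, whose origin is the TCP and whose axes are the flange's). Camera axes: x right, y down, z forward; pixel columns grow to the right and rows downward; lengths in mm; the calibration is good to about 2 mm. A picture is of the moment at which its call begins: read the wrist's pose just before it. camera_info takes no time and is no camera call.
- env.job_done(): hands the job in; it is judged then, once.
Trained networks look in the newest picture that a camera, given by its name, has taken for a name from the list of things; names that differ only in an ending like _2 or _b are one class to them, and where a whole thing is asked for, a point or a joint stands for the part that bears it (a point fixed in the world has none). Each returns a list of dicts, best first, with "conf" (0 to 1); they miss things now and then, are a little off and sometimes report something else, mostly with a low value. They report only what shows in the picture. A call takes as long as a camera call. They do not tell look-alikes from the thing itself.
- optics.silhouettes(camera, name): "mask" (384x512 bool, what is visible of it) and "at" ([column, row] in pixels, amid what is visible of it).
- optics.place_of(camera, name): "at" ([column, row] in pixels: a listed point, or the origin of a listed thing).
The state is a dict: "time_s": time; "qpos": joint angles; "qvel": joint speeds; "effort": joint torques, N m; "ee_pos": TCP position; "ee_rot": TCP orientation; "force": force on the tool from outside, world axes, zero at the start; "torque": the same for the moment, N m; "gripper_width": finger opening in mm; "gripper_force": force on a finger pad.
Only numpy, scipy, OpenCV 4.12 (cv2) and the standard library are available. Lean on these libraries where they do the work, as an engineer would, in place of code of your own. Each camera call takes 0.05 s, during which the arm holds its last target. There are 200 camera calls.

## Task

A mould insert sits flush in one of the six nests of the hand-turned dial, with nothing to grip. Turn the dial by its knob, clockwise, until that nest stands in line with the knockout lever, over its rod, and the sprung pawl has dropped into the notch there, then press the knockout lever all the way down so that the insert stands up out of its nest, and leave it like that. Do not disturb the file, spare insert, spanner and tape roll lying about the fixture.

Things in the scene. Friction and masses are not known exactly. Their poses are not given: they have to be found in the camera images.
- fixture: Fixture: grey bed plate bolted to the bench, 310 x 315 x 14 mm. Origin: on the dial's axis at bench height, z up. Knockout station on its +y side (nest centre 82 mm from the axis), lever beyond it on the same line; pawl on its +x side. Over it a flat aluminium dial, 250 mm across, top face 70 mm above the bench, on a steel ratchet plate 276 mm across (44 to 52 mm high) with six rim notches.
- dial (a joint): Angle the dial has turned since the start, rad, growing clockwise seen from above, endless; 0.5 to 2.3 short of the wanted notch at the start. A notch per nest, every 60 deg. Climbing out of a notch takes about 0.3 N m, else 0.1. The pawl drops in as the dial reaches a notch; let go up to 0.1 past it, the dial springs back; the pawl bars anticlockwise turning past a notch. The raised rod locks it.
- pawl (a joint): Angle of the sprung pawl, rad: 0 when its nose is fully down in a notch, about 0.17 when it rides on the rim between notches. It is a hooked steel arm 60 mm long, lying level at the dial's rim, pivoted on the bed plate; it falls into the notches by itself and need not be touched.
- lever (a joint): Angle of the knockout lever, rad: 0 up (start), 0.37 fully down against its stop. It pivots about a level axis along the fixture's x, 142 mm from the dial's axis at height 32 mm. Pressing takes 7 to 14 N at the pad (friction); it stays where it is left. The rod rises 60 mm per rad; it meets the insert after 10 mm and lifts it about 12 mm. It is blocked when no nest is over the rod.
- knob_grip (a point): Middle of the knob on the dial's axis, 107 mm above the bench. The knob is a black upright-sided bar, 76 mm long (along this frame's x, which points to the insert's nest), 18 mm wide (along y), from 92 to 122 mm above the bench; it turns with the dial. Below it is a round steel hub, at most 60 mm across, on the dial's face.
- nest (a point): Centre of the mouth of the nest that holds the insert, at the level of the dial's top face (70 mm high), 82 mm from the axis; turns with the dial, its x pointing outward. The nest is an open pocket 64 x 42 mm, 18 mm deep, with a 14 mm square hole in its floor for the rod. The other five nests are empty.
- rod_top (a point): Top of the knockout rod, 10 mm in diameter, upright under the dial's rim at the knockout station, 82 mm from the axis; 42 mm above the bench with the lever up, about 64 mm with it fully down.
- lever_pad (a point): Centre of the top of the steel thumb pad, 40 x 40 mm, at the lever's outer end, 204 mm from the dial's axis on the line of the station; 72 mm above the bench with the lever up. Fully pressed it is about 25 mm lower and 9 mm farther out, tilted 0.37 rad. z is its normal, y points outward.
- insert: Steel mould insert, block 62 x 40 x 18 mm, 0.2 to 0.4 kg, two round cavities on its top. Origin: centre of its underside. At the start it lies in its nest with its top flush with the dial's face, its long side pointing to the dial's axis.
- spare: a second steel insert like the first (62 x 40 x 18 mm), lying on the bench beside the fixture; not part of the job. Origin: centre of its underside
- flat_file: flat file with a wooden handle, 240 mm long, 20 mm high, lying on the bench along the side of the fixture away from the lever; not part of the job. Origin on its underside
- tape_roll: roll of paper tape, 104 mm across and 25 mm high, lying flat; not part of the job
- spanner: open spanner, 180 mm long, lying on the bench; not part of the job
There are look-alikes about, which are no part of the job. What is shaped like the insert but brown or green is not meant.

How it is judged (in metres and radians):
On the way, in this order (a step that is already met when the one before it is completed fails the run):
1. the insert's nest stands over the rod with the pawl down in its notch and the dial still, the lever not yet pressed (horizontal distance between nest and rod_top below 0.0035 m and value of joint each of pawl, lever below 0.06 rad and velocity of joint dial between -0.1 and 0.1 rad/s), for 0.2 s.
2. the lever is pressed down and the insert stands at least 8 mm proud of the dial (z of insert in the frame of nest above -0.01 m and value of joint lever above 0.3 rad), for 0.2 s.
At the end, for the whole second after the job is handed in: Dial still, the insert's nest within 3.5 mm of the rod's axis, pawl down in its notch (under 0.06 rad); lever left pressed (over 0.30 rad); insert upright (within 0.15 rad) in the mouth of its nest, within 6 mm of the rod, at least 8 mm proud of the dial's face, at rest (all of step 2 and horizontal distance between nest and rod_top below 0.0035 m and value of joint pawl below 0.06 rad and velocity of joint dial between -0.1 and 0.1 rad/s and z of insert in the frame of nest below 0.002 m and horizontal distance between insert and rod_top below 0.006 m and angle between insert's own z axis and vertical below 0.15 rad and linear speed of insert below 0.02 m/s); the robot touches nothing.
It fails at once if the file, the spare insert, the spanner or the tape roll is shifted by more than 40 mm (distance of any of spare, flat_file, tape_roll, spanner from where it was at the start of the episode above 0.04 m).
It also fails if it takes over 64 s, if anything falls off the work surface, if the arm or the gripper's body presses on something with over 40 N, if the wrist force passes 120 N, or if a joint passes its speed limit or range.

## Working session

There is one attempt and no reset: what is moved stays moved. The work goes in short steps, Python scripts to look and compute and a tool call to move; the robot and the scene stay as the last step left them, time stands still between calls to the robot, and variables do not carry over. Pictures are saved under pics/ and viewed, at most 10 in all, crops included, and the job is handed in when it is done.

Besides the shell and the picture viewer there is one more tool, called by a JSON object that holds its "name" and its "arguments", one argument or row to a line. send_rows: Moves the arm, as the interface text tells. Its arguments: {"type":"object","properties":{"targets":{"type":"array"},"grip_force":{"type":"number"}},"required":["targets"]}

```bash
mkdir -p pics
cat > h.py <<'E'
from workcell import env, optics
import numpy as np, cv2
from scipy.spatial.transform import Rotation as Ro
def cam(n):
    c=optics.camera_info(n)
    if 'R' in c: return c,np.array(c['R']),np.array(c['t'])
    s=env.state(); M=np.array(c['mount'])
    r=Ro.from_euler('xyz',s['ee_rot'],degrees=True).as_matrix()
    Rw=r@M[:3,:3]; tw=r@M[:3,3]+np.array(s['ee_pos'])
    return c,Rw.T,-Rw.T@tw
def ray(c,px):
    K=np.array(c['camera_matrix']); 
    return np.append(cv2.undistortPoints(np.array([[px]],float),K,np.array([c['k1'],0,0,0.]))[0,0],1)
def atz(n,px,z):
    c,R,t=cam(n); d=R.T@ray(c,px); o=-R.T@t
    return o+d*(z-o[2])/d[2]
def proj(n,X):
    c,R,t=cam(n)
    return cv2.projectPoints(np.array(X,float).reshape(-1,3),cv2.Rodrigues(R)[0],t,np.array(c['camera_matrix']),np.array([c['k1'],0,0,0.]))[0][:,0]
E
python3 - <<'E'
from h import *
print(env.state())
ims=[]
for n in ('scene','top'):
    im,d=optics.grab_frame(n); ims.append(im); np.save(n+'_d.npy',d); cv2.imwrite(f'{n}.png',im[:,:,::-1])
    for k,z in (('knob_grip',107),('nest',70),('lever_pad',72),('insert',52),('fixture',0),('rod_top',42),('spare',0),('flat_file',0),('tape_roll',0),('spanner',0)):
        for r in optics.place_of(n,k)[:3]:
            print(n,k,round(r['conf'],2),np.round(r['at']),np.round(atz(n,r['at'],z)))
cv2.imwrite('pics/a.png',cv2.resize(np.hstack(ims)[:,:,::-1],(800,300)))
cv2.imwrite('pics/top.png',cv2.resize(ims[1][:,:,::-1],(800,600)))
E
```

```text
{'time_s': 0.0, 'qpos': array([ 7.43112533e+01,  1.83497889e+01,  8.97060999e+01, -1.33090940e-03,
        7.20434167e+01, -1.14525279e+00]), 'qvel': array([ 0.10011932, -0.02163315, -0.09924027, -0.01730846,  0.09756094,
       -0.03342313]), 'effort': array([-7.67566780e-04, -4.12472105e+01, -2.31967038e+01,  7.27739744e-02,
        4.56952164e-02, -1.39362182e-04]), 'ee_pos': array([144.25478438, 556.0903087 , 213.14092094]), 'ee_rot': array([-1.79900689e+02, -7.19713336e-04,  1.65456917e+02]), 'force': array([0.10982431, 0.4943782 , 0.49299237]), 'torque': array([ 0.01330201, -0.02177137,  0.02941037]), 'gripper_force': 0.0, 'gripper_width': 91.18812848358681}
scene knob_grip 0.82 [206. 222.] [579. -44. 107.]
scene nest 0.59 [224. 199.] [514.  13.  70.]
scene lever_pad 0.81 [291. 207.] [586. 158.  72.]
scene insert 0.92 [206. 171.] [410.  -6.  52.]
scene insert 0.91 [238. 154.] [385.  88.  52.]
scene insert 0.85 [220. 205.] [518.   2.  52.]
scene spare 0.75 [291. 180.] [477. 207.   0.]
scene flat_file 0.74 [134. 273.] [ 602. -236.    0.]
scene flat_file 0.67 [205. 224.] [530. -45.   0.]
scene tape_roll 0.95 [395. 207.] [634. 431.   0.]
scene spanner 0.79 [367. 156.] [467. 434.   0.]
scene spanner 0.52 [294. 180.] [476. 214.   0.]
top knob_grip 0.61 [304. 164.] [583. -39. 107.]
top knob_grip 0.31 [287. 192.] [503.   8. 107.]
top nest 0.74 [286. 190.] [516.   9.  70.]
top lever_pad 0.83 [233. 172.] [568. 162.  72.]
top insert 0.85 [254. 251.] [342.  99.  52.]
top insert 0.82 [284. 192.] [513.  12.  52.]
top insert 0.69 [290. 242.] [369.  -6.  52.]
top fixture 0.31 [285. 193.] [521.   7.   0.]
top fixture 0.21 [233. 170.] [590. 164.   0.]
top spare 0.74 [214. 207.] [477. 218.   0.]
top flat_file 0.58 [362. 168.] [ 603. -230.    0.]
top tape_roll 0.91 [142. 153.] [641. 450.   0.]
top tape_roll 0.49 [303. 165.] [610. -48.   0.]
top spanner 0.94 [141. 209.] [468. 441.   0.]
```

View pics/top.png

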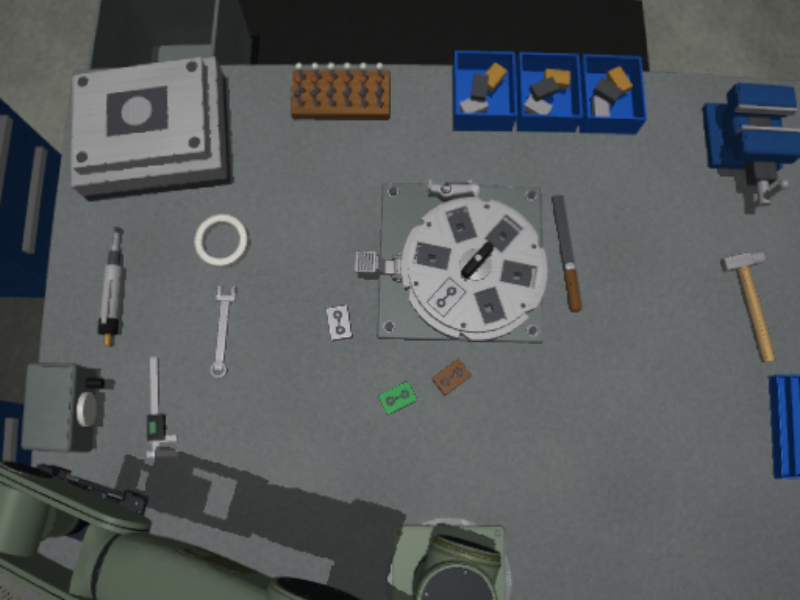

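View pics/a.png

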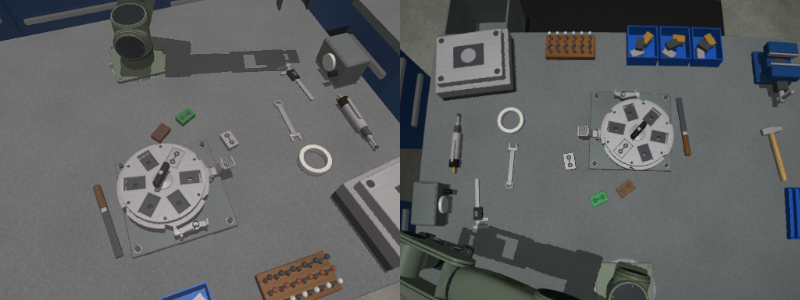

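Candidates for the insert in the top view (800-px scale): steel one in the dial at (446,297); the loose steel spare at (339,322); the brown block at (452,377); the green block at (398,397). By the description it is the flush one in the dial. The lever is at (368,262), the pawl at (455,188) and the knob at (478,260). The turn needed is roughly 50° clockwise. I'll go above it for a close look.

{"name": "send_rows", "arguments": {
  "targets": [
    [[0,0,-0.021,0.145,-0.195,0.05,-1],[0,0,-0.021,0.145,-0.195,0.05,-1],[0,0,-0.021,0.145,-0.195,0.05,-1],[0,0,-0.021,0.145,-0.195,0.05,-1],[0,0,-0.021,0.145,-0.195,0.05,-1],[0,0,-0.021,0.145,-0.195,0.05,-1],[0,0,-0.021,0.145,-0.195,0.05,-1],[0,0,-0.021,0.145,-0.195,0.05,-1],[0,0,-0.021,0.145,-0.195,0.05,-1],[0,0,-0.021,0.145,-0.195,0.05,-1],[0,0,-0.021,0.145,-0.195,0.05,-1],[0,0,-0.021,0.145,-0.195,0.05,-1]]
  ]
}}

```text
time_s: 2.3
ee_pos: [493.2, 86.7, 334.7]
ee_rot: [180.0, 0.0, 142.7]
force: [-0.4, 1.4, 0.4]
gripper_width: 91.0
gripper_force: 0.0
```

{"name": "send_rows", "arguments": {
  "targets": [
    [[0,0,0,0.11,-0.18,0.03,-1],[0,0,0,0.11,-0.18,0.03,-1],[0,0,0,0.11,-0.18,0.03,-1],[0,0,0,0,0,0,-1],[0,0,0,0,0,0,-1],[0,0,0,0,0,0,-1]]
  ]
}}

```text
time_s: 2.9
ee_pos: [557.8, -18.7, 351.9]
ee_rot: [180.0, -0.0, 142.8]
force: [0.0, 0.6, -0.1]
gripper_width: 91.3
gripper_force: 0.0
```

```bash
cat > look.py <<'E'
from h import *
import sys
s=env.state(); print(np.round(s['ee_pos'],1),np.round(s['ee_rot'],1),np.round(s['qpos'],1),np.round(s['qvel'],1).max(), s['time_s'])
im,d=optics.grab_frame('wrist'); np.save('w_d.npy',d); cv2.imwrite('w.png',im[:,:,::-1])
for k,z in (('knob_grip',107),('nest',70),('lever_pad',72),('insert',52),('rod_top',42),('pawl',60)):
    for r in optics.place_of('wrist',k)[:3]:
        print(k,round(r['conf'],2),np.round(r['at']),np.round(atz('wrist',r['at'],z),1))
cv2.imwrite(f'pics/{sys.argv[1]}.png',cv2.resize(im[:,:,::-1],(800,600)))
E
python3 look.py w1
```

```text
[557.8 -18.7 351.9] [180.   -0.  142.8] [ -3.1  13.8  76.5   0.   89.7 -55.9] 0.9 2.9
knob_grip 0.71 [249. 188.] [579.5 -44.5 107. ]
knob_grip 0.17 [253. 134.] [517.3  10.3 107. ]
nest 0.56 [254. 134.] [520.4   9.4  70. ]
lever_pad 0.55 [355. 108.] [584.2 159.2  72. ]
insert 0.95 [197.  72.] [390.9  -5.2  52. ]
insert 0.93 [254. 134.] [520.7   8.9  52. ]
insert 0.63 [229.   8.] [352.3  90.7  52. ]
rod_top 0.4 [505.  27.] [627.  410.3  42. ]Traceback (most recent call last):
  File "look.py", line 6, in <module>
    for r in optics.place_of('wrist',k)[:3]:
             ~~~~~~~~~~~~~~~^^^^^^^^^^^
ValueError: it knows: fixture, flat_file, insert, knob_grip, lever_pad, nest, rod_top, spanner, spare, tape_roll
```

Run:
```python
from h import *
im=cv2.imread('w.png')
cv2.imwrite('pics/w1.png',cv2.resize(im[40:340,60:460],(800,600),interpolation=cv2.INTER_CUBIC))
m=optics.silhouettes('wrist','insert')
for r in m:
    (c,s,a)=cv2.minAreaRect(np.argwhere(r['mask'])[:,::-1].astype(np.float32))
    P=np.array([atz('wrist',p,70) for p in cv2.boxPoints((c,s,a))])
    e=sorted([(np.hypot(*v[:2]),v) for v in (P[1]-P[0],P[2]-P[1])],key=lambda q:-q[0])
    print(r['conf'],P.mean(0).round(1),[round(x[0]) for x in e],np.degrees(np.arctan2(e[0][1][1],e[0][1][0]))%180)
m=optics.silhouettes('wrist','lever_pad')
for r in m: print('pad',r['conf'],atz('wrist',r['at'],72).round(1))
```

```text
0.83 [519.3   7.1  70. ] [63, 41] 137.87534434713197
0.83 [392.2  -1.4  70. ] [58, 38] 126.7597071377805
0.77 [359.7  81.4  70. ] [47, 38] 113.44289315999006
pad 0.7 [583.8 139.9  72. ]
pad 0.5 [731.4 -18.2  72. ]
```

View pics/w1.png

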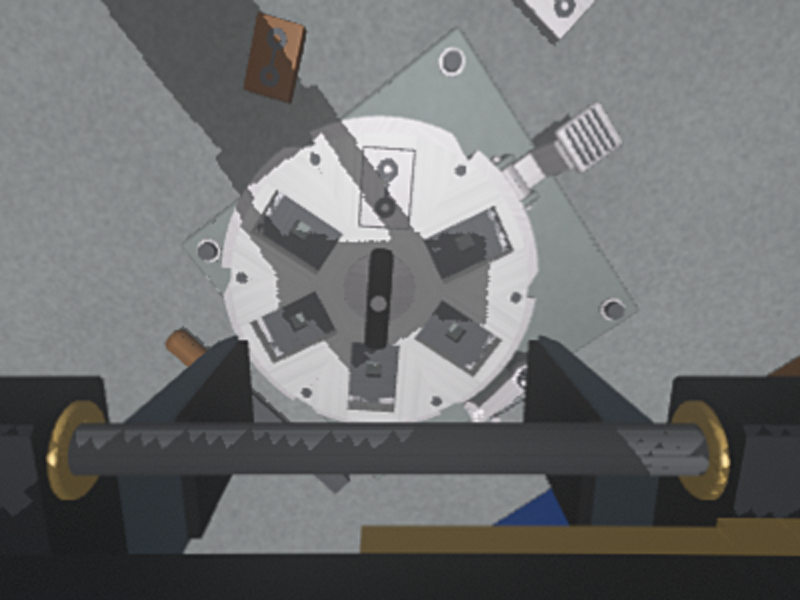

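The crop shows the steel insert with its two cavities flush in the dial at (387,187), the knob bar at (377,298) pointing to it, and the lever pad at (587,138). The choice is confirmed, so I'll descend over the knob.

{"name": "send_rows", "arguments": {
  "targets": [
    [[0,0,-0.009,0.0185,-0.0225,-0.18,-1],[0,0,-0.009,0.0185,-0.0225,-0.18,-1],[0,0,-0.009,0.0185,-0.0225,-0.18,-1],[0,0,-0.009,0.0185,-0.0225,-0.18,-1],[0,0,-0.009,0.0185,-0.0225,-0.18,-1],[0,0,-0.009,0.0185,-0.0225,-0.18,-1],[0,0,0,0,0,-0.1,-1],[0,0,0,0,0,-0.095,-1],[0,0,0,0,0,0,-1],[0,0,0,0,0,0,-1]]
  ]
}}

```text
time_s: 4.3
ee_pos: [580.9, -46.3, 97.3]
ee_rot: [180.0, 0.0, 137.9]
force: [-0.0, 0.8, -0.4]
gripper_width: 90.9
gripper_force: 0.0
```

Run:
```python
from h import *
# old wrist pose for w.png
s=dict(ee_pos=[557.8,-18.7,351.9],ee_rot=[180,0,142.8]); env_s=env.state
import h
class F: state=staticmethod(lambda: s)
h.env=F
P=[atz('wrist',[60+x/2,40+y/2],z) for x,y,z in ((452,61,14),(207,250,14),(613,309,14),(377,298,122),(587,138,72))]
print(np.round(P,1))
for a,b in ((1,0),(0,2)): v=P[b]-P[a]; print(np.hypot(*v[:2]),np.degrees(np.arctan2(v[1],v[0])))
```

```text
[[ 471.6  115.4   14. ]
 [ 466.4 -160.4   14. ]
 [ 743.8  111.1   14. ]
 [ 577.5  -43.8  122. ]
 [ 583.9  156.9   72. ]]
275.871919986464 88.90713719487665
272.1766533649862 -0.9140722008818657
```

{"name": "send_rows", "arguments": {
  "targets": [
    [[0,0,0,0,0,0,1],[0,0,0,0,0,0,1],[0,0,0,0,0,0,1],[0,0,0,0,0,0,1],[0,0,0,0,0,0,1],[0,0,0,0,0,0,1],[0,0,0,0,0,0,1],[0,0,0,0,0,0,1]]
  ],
  "grip_force": 25
}}

```text
time_s: 5.1
ee_pos: [580.6, -46.4, 97.0]
ee_rot: [180.0, 0.0, 137.9]
force: [-0.0, 0.1, 0.1]
gripper_width: 30.1
gripper_force: 0.0
```

{"name": "send_rows", "arguments": {
  "targets": [
    [[0,0,0,0,0,0,1],[0,0,0,0,0,0,1],[0,0,0,0,0,0,1],[0,0,0,0,0,0,1]]
  ]
}}

```text
time_s: 5.5
ee_pos: [581.2, -45.8, 96.9]
ee_rot: [179.9, 0.0, 137.9]
force: [3.4, 4.2, -1.3]
gripper_width: 17.9
gripper_force: 25.0
```

{"name": "send_rows", "arguments": {
  "targets": [
    [[0,0,-0.05,0,0,0,1],[0,0,-0.05,0,0,0,1],[0,0,-0.05,0,0,0,1],[0,0,-0.05,0,0,0,1],[0,0,-0.05,0,0,0,1],[0,0,-0.05,0,0,0,1],[0,0,-0.05,0,0,0,1],[0,0,-0.05,0,0,0,1],[0,0,-0.05,0,0,0,1],[0,0,-0.05,0,0,0,1],[0,0,-0.05,0,0,0,1],[0,0,-0.021,0,0,0,1]]
  ]
}}

```text
time_s: 6.7
ee_pos: [579.9, -46.3, 96.9]
ee_rot: [-179.9, 0.0, 86.5]
force: [-0.2, 2.1, 0.3]
gripper_width: 17.8
gripper_force: 25.0
```

{"name": "send_rows", "arguments": {
  "targets": [
    [[0,0,0,0,0,0,1],[0,0,0,0,0,0,1]]
  ]
}}

```text
time_s: 6.9
ee_pos: [579.9, -46.4, 96.9]
ee_rot: [-179.9, 0.0, 86.6]
force: [-1.8, 1.9, 0.7]
gripper_width: 18.0
gripper_force: 25.0
```

{"name": "send_rows", "arguments": {
  "targets": [
    [[0,0,0,0,0,0,-1],[0,0,0,0,0,0,-1],[0,0,0,0,0,0,-1],[0,0,0,0,0,0,-1],[0,0,0,0,0,0,-1],[0,0,0,0,0,0,-1],[0,0,0,0,0,0,-1],[0,0,0,0,0,0,-1]]
  ]
}}

```text
time_s: 7.7
ee_pos: [580.6, -46.4, 97.0]
ee_rot: [180.0, 0.0, 86.5]
force: [0.4, 0.4, 0.5]
gripper_width: 78.9
gripper_force: 0.0
```

{"name": "send_rows", "arguments": {
  "targets": [
    [[0,0,0,0,0,0.2,-1],[0,0,0,0,0,0.2,-1],[0,0,0,0,0.07,0.2,-1],[0,0,0,0,0.07,0.2,-1],[0,0,0,0,0.05,0.2,-1],[0,0,0,0,0,0,-1],[0,0,0,0,0,0,-1],[0,0,0,0,0,0,-1]]
  ]
}}

```text
time_s: 8.5
ee_pos: [579.8, -8.6, 295.3]
ee_rot: [-179.8, 0.0, 86.5]
force: [0.3, -0.8, -0.4]
gripper_width: 91.2
gripper_force: 0.0
```

```bash
sed -i "s/,('pawl',60)//" look.py; python3 look.py w2
python3 - <<'E'
from h import *
m=optics.silhouettes('wrist','insert')
for r in m[:2]:
    (c,s,a)=cv2.minAreaRect(np.argwhere(r['mask'])[:,::-1].astype(np.float32))
    P=np.array([atz('wrist',p,70) for p in cv2.boxPoints((c,s,a))])
    e=sorted([(np.hypot(*v[:2]),v) for v in (P[1]-P[0],P[2]-P[1])],key=lambda q:-q[0])
    print(r['conf'],P.mean(0).round(1),[round(x[0]) for x in e],np.degrees(np.arctan2(e[0][1][1],e[0][1][0]))%180)
E
```

```text
[579.8  -8.6 295.3] [-179.8    0.    86.5] [-2.  16.7 80.4 -0.  83.1  1.5] 0.5 8.5
knob_grip 0.58 [258. 202.] [582.7 -47.7 107. ]
nest 0.79 [254. 137.] [583.   37.1  70. ]
lever_pad 0.91 [248.  42.] [583.  157.8  72. ]
insert 0.82 [133. 168.] [396.5   0.7  52. ]
insert 0.71 [100. 107.] [365.3  91.5  52. ]
insert 0.57 [255. 133.] [585.1  41.6  52. ]
0.86 [583.2  36.5  70. ] [62, 39] 89.87530366343024
0.82 [405.9   4.8  70. ] [57, 40] 129.68404871033027
```

View pics/w2.png

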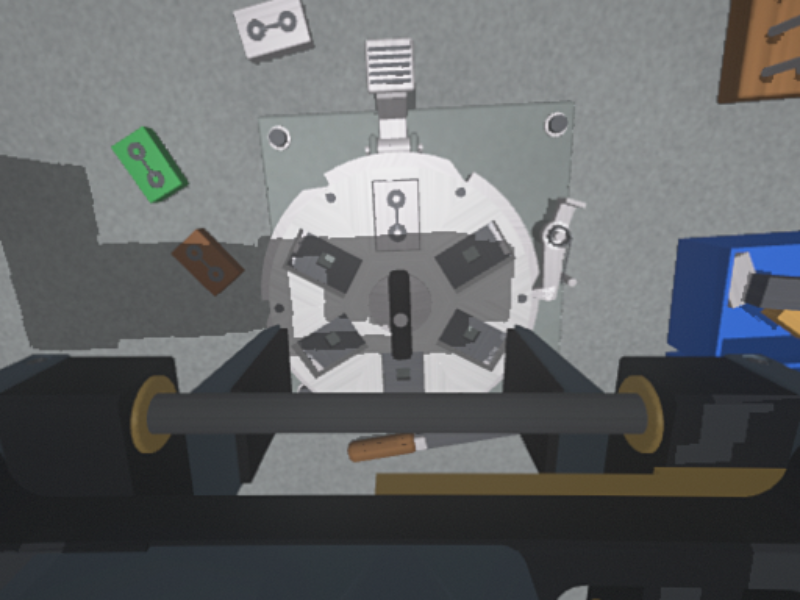

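The insert's nest at (396,213) now lies in line with the lever at (391,65). The pawl nose is at the rim near (545,293), so I'll check the notch seating and measure the angle.

Run:
```python
from h import *
im=cv2.imread('w.png')
cv2.imwrite('pics/p2.png',cv2.resize(im[110:215,310:390],(457,600),interpolation=cv2.INTER_CUBIC))
g=0.64
P=[atz('wrist',[x*g,y*g],z) for x,y,z in ((278,137,14),(556,124,14),(400,321,122),(390,64,72),(397,198,70),(398,233,70))]
print(np.round(P,1))
for a,b in ((0,1),(5,4),(2,3),(2,4)): v=P[b]-P[a]; print(np.hypot(*v[:2]),np.degrees(np.arctan2(v[1],v[0])))
```

```text
[[471.  115.2  14. ]
 [744.  110.4  14. ]
 [581.5 -47.5 122. ]
 [585.6 159.1  72. ]
 [584.9  51.7  70. ]
 [584.   20.5  70. ]]
273.0265447946524 -1.0061667573340771
31.23686297533795 88.256694742097
206.61686508563713 88.88111617240588
99.2740681246897 88.04491809139955
```

View pics/p2.png

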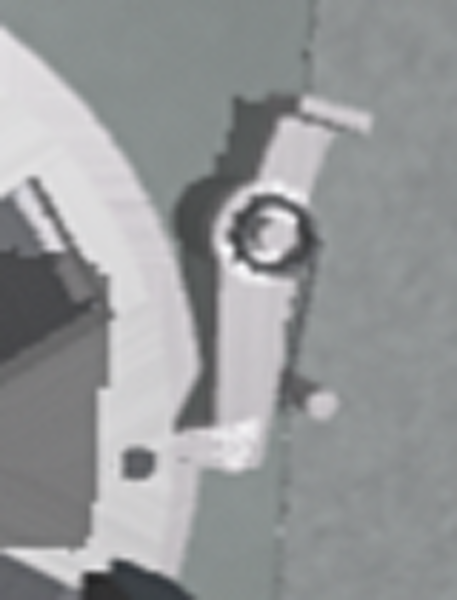

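The pawl's nose sits in the rim notch at (190,450) in the crop, and the nest angle matches the station's within about 1°. Next I'll move over the pad with shut fingers.

{"name": "send_rows", "arguments": {
  "targets": [
    [[0,0,0,0.0035,0.14,-0.16,1],[0,0,0,0.0035,0.14,-0.16,1],[0,0,0,0.0035,0.14,-0.16,1],[0,0,0,0.0035,0.14,-0.16,1],[0,0,0,0.0035,0.14,-0.16,1],[0,0,0,0.0035,0.14,-0.16,1],[0,0,0,0,0,0,1],[0,0,0,0,0,0,1],[0,0,0,0,0,0,1],[0,0,0,0,0,0,1],[0,0,0,0,0,0,1],[0,0,0,0,0,0,1]]
  ]
}}

```text
time_s: 10.05
ee_pos: [585.2, 159.0, 105.8]
ee_rot: [179.9, -0.0, 86.5]
force: [-0.6, 0.2, -1.0]
gripper_width: 0.6
gripper_force: 0.0
```

{"name": "send_rows", "arguments": {
  "targets": [
    [[0,0,0,0,0,0,1],[0,0,0,0,0,0,1],[0,0,0,0,0,-0.06,1],[0,0,0,0,0,-0.05,1],[0,0,0,0,0,-0.03,1],[0,0,0,0,0,0,1]]
  ]
}}

```text
time_s: 10.65
ee_pos: [583.7, 159.4, 75.2]
ee_rot: [-179.8, 0.1, 86.5]
force: [-0.3, 0.3, 0.4]
gripper_width: 0.6
gripper_force: 0.0
```

{"name": "send_rows", "arguments": {
  "targets": [
    [[0,0,0,0,0.005,-0.01,1],[0,0,0,0,0.005,-0.01,1],[0,0,0,0,0.005,-0.01,1],[0,0,0,0,0.005,-0.01,1],[0,0,0,0,0.005,-0.01,1]]
  ]
}}

```text
time_s: 11.15
ee_pos: [585.2, 164.8, 68.6]
ee_rot: [179.9, -0.0, 86.5]
force: [-3.1, 0.8, 9.2]
gripper_width: 0.3
gripper_force: 4.3
```

{"name": "send_rows", "arguments": {
  "targets": [
    [[0,0,0,0,0.005,-0.01,1],[0,0,0,0,0.005,-0.01,1],[0,0,0,0,0.005,-0.01,1],[0,0,0,0,0.005,-0.01,1]]
  ]
}}

```text
time_s: 11.55
ee_pos: [585.3, 169.2, 61.2]
ee_rot: [179.9, -0.1, 86.5]
force: [-3.9, -0.4, 12.2]
gripper_width: 0.6
gripper_force: 5.9
```

{"name": "send_rows", "arguments": {
  "targets": [
    [[0,0,0,0,0.005,-0.01,1],[0,0,0,0,0,-0.01,1],[0,0,0,0,0,0,1]]
  ]
}}

```text
time_s: 11.85
ee_pos: [585.4, 171.1, 57.3]
ee_rot: [179.9, -0.2, 86.5]
force: [-2.0, 2.1, 10.3]
gripper_width: 0.7
gripper_force: 5.3
```

{"name": "send_rows", "arguments": {
  "targets": [
    [[0,0,0,0,0,-0.01,1],[0,0,0,0,0,-0.01,1],[0,0,0,0,0,0,1]]
  ]
}}

```text
time_s: 12.15
ee_pos: [585.5, 172.4, 53.7]
ee_rot: [179.8, -0.3, 86.5]
force: [-3.6, 7.2, 11.4]
gripper_width: 0.4
gripper_force: 6.5
```

{"name": "send_rows", "arguments": {
  "targets": [
    [[0,0,0,0,0,-0.01,1],[0,0,0,0,0,0,1]]
  ]
}}

```text
time_s: 12.35
ee_pos: [585.5, 172.9, 51.8]
ee_rot: [179.8, -0.4, 86.4]
force: [-3.7, 7.7, 12.4]
gripper_width: 0.1
gripper_force: 7.1
```

{"name": "send_rows", "arguments": {
  "targets": [
    [[0,0,0,0,0,-0.005,1],[0,0,0,0,0,0,1]]
  ]
}}

```text
time_s: 12.55
ee_pos: [585.5, 173.1, 51.4]
ee_rot: [179.8, -0.4, 86.4]
force: [-4.5, 8.2, 15.8]
gripper_width: 0.3
gripper_force: 8.5
```

{"name": "send_rows", "arguments": {
  "targets": [
    [[0,0,0,0,0,-0.01,1],[0,0,0,0,0,0,1]]
  ]
}}

```text
time_s: 12.75
ee_pos: [585.6, 173.1, 51.0]
ee_rot: [179.8, -0.4, 86.4]
force: [-7.7, 9.0, 23.7]
gripper_width: 0.4
gripper_force: 12.7
```

{"name": "send_rows", "arguments": {
  "targets": [
    [[0,0,0,0,0,-0.01,1],[0,0,0,0,0,0,1],[0,0,0,0,0,0,1]]
  ]
}}

```text
time_s: 13.05
ee_pos: [585.6, 173.1, 50.8]
ee_rot: [179.7, -0.4, 86.4]
force: [-11.6, 7.3, 34.2]
gripper_width: 0.5
gripper_force: 17.0
```

Against the stop, since the force rises without travel. I'll retreat upward and check.

{"name": "send_rows", "arguments": {
  "targets": [
    [[0,0,0,0,0,0.04,1],[0,0,0,0,0,0.1,1],[0,0,0,0,0,0.2,1],[0,0,0,0,0,0.2,1],[0,0,0,0,-0.12,0.2,1],[0,0,0,0,-0.15,0.15,1],[0,0,0,0,-0.15,0.1,1],[0,0,0,0,-0.15,0,1],[0,0,0,0,-0.1,0,1],[0,0,0,0,0,0,1],[0,0,0,0,0,0,1],[0,0,0,0,0,0,1]]
  ]
}}

```text
time_s: 14.25
ee_pos: [584.7, 36.5, 241.8]
ee_rot: [-180.0, -0.0, 86.6]
force: [0.2, 0.6, 0.3]
gripper_width: -0.1
gripper_force: 0.0
```

```bash
python3 look.py w3
python3 - <<'E'
from h import *
d=np.load('w_d.npy'); c,R,t=cam('wrist')
for r in optics.silhouettes('wrist','insert')[:3]:
    m=r['mask']; ij=np.argwhere(m&(d>0))[::3]
    X=np.array([R.T@(ray(c,[j,i])*d[i,j]-t) for i,j in ij])
    A=np.c_[X[:,:2]-X[:,:2].mean(0),np.ones(len(X))]; p=np.linalg.lstsq(A,X[:,2],rcond=None)[0]
    print(r['conf'],X.mean(0).round(1),np.median(X[:,2]).round(1),'tilt',p[:2].round(3))
for r in optics.silhouettes('wrist','lever_pad')[:1]:
    m=r['mask']; ij=np.argwhere(m&(d>0))
    X=np.array([R.T@(ray(c,[j,i])*d[i,j]-t) for i,j in ij]); print('pad',X.mean(0).round(1),X.min(0).round(),X.max(0).round())
# dial face
h,w=d.shape
X=np.array([R.T@(ray(c,[j,i])*d[i,j]-t) for i in range(0,h,4) for j in range(0,w,4) if d[i,j]>0])
q=X[(abs(np.hypot(X[:,0]-580.5,X[:,1]+46.5)-115)<6)]; print('dial z',np.median(q[:,2]))
E
```

```text
[584.7  36.5 241.8] [-180.    -0.    86.6] [ 2.4 18.4 85.4  0.  76.2  5.9] 0.5 14.25
lever_pad 0.85 [244.  70.] [581.6 161.8  72. ]
lever_pad 0.34 [166.  45.] [497.1 191.9  72. ]
insert 0.9 [250. 178.] [579.5  31.9  52. ]
insert 0.88 [ 81. 136.] [367.5  98.5  52. ]
insert 0.8 [124. 204.] [405.3   5.6  52. ]
0.95 [581.9  37.7  82.5] 82.9 tilt [ 0.027 -0.017]
0.77 [380.6  -2.3  16.7] 18.6 tilt [-0.071 -0.036]
0.56 [341.5  97.3  16.8] 18.6 tilt [-0.105 -0.071]
pad [583.4 143.8  43.8] [564.  91.   1.] [604. 186.  56.]
dial z 352.73646914789333
```

View pics/w3.png

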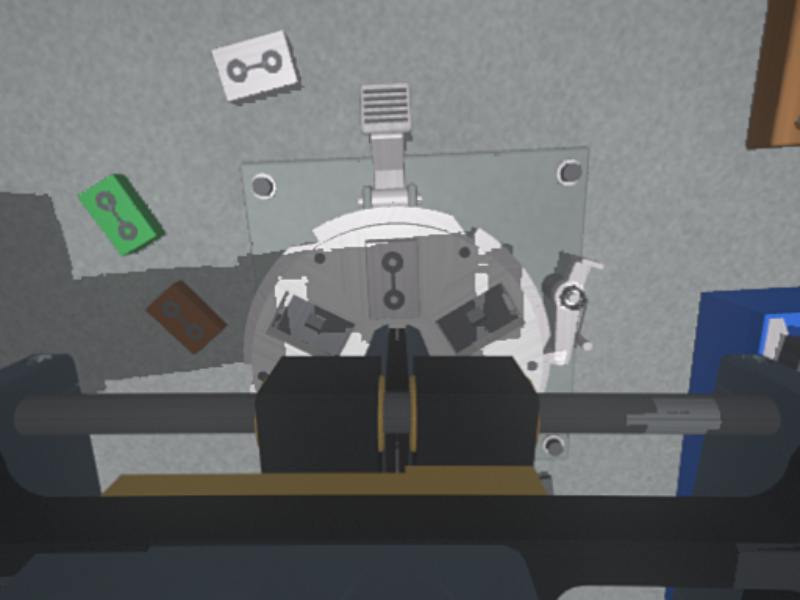

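The insert at (392,280) has its top at about 82 mm, so it stands about 12 mm proud and level. The lever is down, the pawl is in its notch at (555,355), and the arm is clear.

```bash
python3 -c "
from workcell import env; print(env.job_done())"
```

```text
the job is handed in; nothing more can be done
None
```

The job is handed in: I turned the dial clockwise to the station with the pawl in its notch, then pressed the lever to its stop, and the insert stands level about 12 mm proud (camera depth) with the arm clear; the hand-in returned no verdict.

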